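# Top up the relay feed magazine

### The arm

A 6-joint arm with a two-finger parallel gripper is mounted at the origin on a cart in front of the work surface, level with it; the furniture and walls round the work are solid. World frame = base frame: x ahead of the robot, y to its left, z up, the work surface at z = 0. Lengths are in mm, angles in rad, forces in N, time in s.
With the tool pointing down it reaches from about 350 to 975 mm from the base axis. Payload 7.1 kg.
Tool frame: the origin (TCP) lies at the very end of the fingers, on their centre line; the grasp point (between the pads) lies 19 mm behind it; z points along the fingers, y is the line along which they close (so a half turn about z gives the same grasp; the last joint's range is limited). The gripper opens to 88 mm and grips with 3 to 60 N. Pads are 20 mm wide; open, the fingers measure 115 mm over their backs; the gripper's body (75 mm by 178 mm) begins 61 mm behind the grasp point.
Start: joints at [1.157, 0.423, 1.63, -0, 1.089, -0.019], TCP at [240.357, 576.917, 222.675] pointing down, gripper open.
Joint ranges: [-3, 3], [-0.9, 2.11], [0.09, 2.58], [-1.31, 4.45], [0.11, 2.69], [-2.54, 2.54]. Speed limits (rad/s): [2.39, 2.39, 3.01, 3.14, 3.14, 3.14].

### API

Orientations are given as a rotation vector (axis times angle).
In Python, from workcell import * gives the robot as it stands.
- The arm moves only by the tool step_arm, never from a script. Its argument "deltas" is a list of rows, each a list of 3 entries, a list of its own where there are three numbers: the shift along the tool's x, y, z in units of 300 mm (1.0 is 300 mm), then the turn, a rotation vector about the tool's x, y, z in units of 1.5 rad (1.0 is 1.5 rad), then the gripper command: -1 is shut, 1 is fully open, values between are in proportion. In form: [[[dx, dy, dz], [rx, ry, rz], gripper], ...]. A call has 1 to 20 rows; each row is the pose to reach, as a shift and turn from the pose commanded when the call began, along the tool's axes at that moment; what a row does not reach only later rows make up. A row lasts 1/12 s, in which the tool goes at most 41.7 mm and 7.16 degrees, less where a joint would pass 70% of its speed; a pose out of reach is approached as far as the arm can. A call with a number of a shift or a turn outside -1 to 1 is refused whole. A call with a gripper value outside its range is refused whole. The fingers move at their own pace and stop on an object; the grip force is fixed at half the most. Time passes only in rows, so rows that repeat a pose let the fingers close. It gives the time, the measured TCP pose, the force, the opening and the grip force at its end, in the units of the state.
- get_obs(): the state, without advancing time (a new reading comes with each control period).
- get_image(name): name is "scene" or "top" or "wrist"; returns a dict with "pixels" (480x640x3 uint8, red, green, blue), "fx", "fy", "cx", "cy" (pixels), "T" (4x4, takes a point from camera to world coordinates). Camera axes: x right, y down, z forward; pixel columns grow to the right and rows downward; lengths in mm; the calibration is good to about 2 mm. The wrist camera is an equidistant fisheye: a pixel r from the principal point sees the ray r / f radians off the axis. A picture is of the moment at which its call begins. There is no depth.
- close_job(): hands the job in; it is judged then, once.
The state is a dict: "t": time; "qpos": joint angles; "qvel": joint speeds; "joint_torque": joint torques, N m; "ee_pos": TCP position; "orientation": TCP orientation; "ft_force": force on the tool from outside, world axes, zero at the start; "moment": the same for the moment, N m; "width": finger opening in mm; "grasp_force": force on a finger pad.
Only numpy, scipy, OpenCV 4.12 (cv2) and the standard library are available. Lean on these libraries where they do the work, as an engineer would, in place of code of your own. Each camera call takes 0.05 s, during which the arm holds its last target. There are 200 camera calls.

### The job

Load the loose relay into the feed magazine: pull the sprung follower back by its knob, feeling gently for the soft stop at the end of the slot without hauling on it, and park the knob in the side notch so that it stays back by itself; then lower the relay upright into the track behind the one already there and let go of it. Finally take the knob out of the notch and ease it forward, without letting it snap, so that the follower presses both relays against the nose; do not force the knob or the relay hard against the magazine, and leave the other things on the bench alone.

Things in the scene. Friction and masses are not known exactly. Their poses are not given: they have to be found in the camera images.
- magazine: feed magazine fixed to the bench, foot plate 208 x 60 mm. Origin on the bench under the track's middle line; x runs along the track toward the nose (away from the operator's end), y left of that, z up. Track floor at z = 6 mm. Nose stop block: inner face at x = 75 mm, top at z = 42 mm. A slotted steel plate lies over the other end
- loading_place (a point): fixed point on the track floor at magazine x = 24, y = 0, z = 6 mm, where the new relay's underside centre finally stands. Magazine's axes. Track walls on both sides, 28.6 mm apart inside (1.3 mm play each side of a relay), 4 mm thick, tops 16 mm above the floor, from magazine x = -32 to 90 mm
- slot (a point): fixed point on the slot's middle line, magazine x = -45, y = 0, at plate top z = 30 mm (screw heads to 33 mm). Slot 11 mm wide along x, open toward the nose; at the operator's end it turns to +y into a notch (L shape) 10.5 mm long in x. The end of slot and notch (toward -x) is a rubber bumper (touch it lightly, under 13 N); the notch's other side is the steel shoulder that holds the parked stem
- knob (a point): middle of the follower's upright black square knob, 14 x 14 mm, from z = 36 to 80 mm above the bench, this point at 58 mm; its 8 mm round steel stem passes through the slot. It lies at magazine x = -45 mm minus joint follower, y = joint handle. It needs about 10 mm sideways, to +y, to be parked
- follower (a joint): travel (m) of the follower toward the operator's end (-x); 0 at start, 0.034 with the second relay pressed. Spring to the nose: 5 N at 0, plus 0.06 N per mm. Its face is at magazine x = 41 mm minus this, top at z = 34 mm. The slotted plate is clamped elsewhere each time: the stem meets the bumper somewhere from 0.0445 to 0.0565, to be felt, and leans on the shoulder 2.5 mm before that
- handle (a joint): sideways travel (m) of the knob across the slot, to magazine +y: about 0 in the straight slot (1.5 mm play each way), about 0.010 when parked in the notch; moves with light friction, no spring
- relay_in: relay already in the track, same as the loose one, standing against the nose stop, its centre at magazine x = 58 mm; origin at the centre of its underside
- relay_new: loose plug-in relay, upright grey plastic block 34 (its x) x 26 (its y) x 50 mm high, about 60 g, the lowest 6 mm stepped in by 1 mm all round; origin at the centre of its underside, z up. In the track its 34 mm side runs along the track (either way round) and its underside is on the track floor; when finished its centre is at magazine x = 24 mm
- solder_spool: spool of solder, 54 mm wide, 38 mm high, bystander; origin under its centre
- side_cutter: side cutter lying near the bench edge, 42 x 118 x 12 mm, bystander; origin under its centre
- loupe: black loupe, 35 mm wide, 26 mm high, bystander; origin under its centre

How it is judged:
By the outcome, as a careful person would: the job done as asked, in the order asked, and still so for the second after the job is handed in, with the robot touching nothing.
It also fails if it takes over 64 s, if anything falls off the work surface, if the arm or the gripper's body presses on something with over 40 N, if the wrist force passes 120 N, or if a joint passes its speed limit or range.

## Working session

There is one attempt and no reset: what is moved stays moved. The work goes in short steps, Python scripts to look and compute and a tool call to move; the robot and the scene stay as the last step left them, time stands still between calls to the robot, and variables do not carry over. Pictures are saved under pics/ and viewed, at most 10 in all, crops included, and the job is handed in when it is done.

Besides the shell and the picture viewer there is one more tool, called after "Call:" by a JSON object that holds its "op" and its "data", one argument or row to a line. step_arm: Moves the arm, as the interface text tells. Its arguments: {"type":"object","properties":{"deltas":{"type":"array","items":{"type":"array"}}},"required":["deltas"]}

```bash
mkdir -p pics; ls
cat > h.py <<'E'
from workcell import *
import numpy as np, cv2
from scipy.spatial.transform import Rotation as R
def shot(n,f=None):
    im=get_image(n)
    if f: cv2.imwrite('pics/'+f,im['pixels'][:,:,::-1])
    return im
def ray(im,u,v):
    x=(u-im['cx'])/im['fx'];y=(v-im['cy'])/im['fy'];T=np.array(im['T'])
    return T[:3,3],T[:3,:3]@np.array([x,y,1.])
def onz(im,u,v,z):
    o,d=ray(im,u,v);return o+d*(z-o[2])/d[2]
def proj(im,p):
    T=np.linalg.inv(np.array(im['T']));q=T[:3,:3]@np.array(p,float)+T[:3,3]
    return im['fx']*q[0]/q[2]+im['cx'],im['fy']*q[1]/q[2]+im['cy']
def save(im,f): np.save(f,im,allow_pickle=True)
def load(f): return np.load(f,allow_pickle=True).item()
E
python3 - <<'E'
from h import *
for n in('top','scene'):
    im=shot(n,n+'0.png');save(im,n+'0.npy');print(n,im['fx'],im['cx'],im['cy'],np.round(im['T'],3))
print(get_obs())
E
```

```text
pics
top 528.1706005893237 315.72889285370417 232.56789075153915 [[-8.000000e-03 -9.800000e-01  1.980000e-01  3.029920e+02]
 [-1.000000e+00  6.000000e-03 -1.100000e-02  1.209910e+02]
 [ 1.000000e-02 -1.980000e-01 -9.800000e-01  1.019191e+03]
 [ 0.000000e+00  0.000000e+00  0.000000e+00  1.000000e+00]]
scene 583.4551440612898 309.00603963975226 245.92199992843857 [[ 4.26000e-01 -6.63000e-01  6.15000e-01 -6.42440e+01]
 [-9.05000e-01 -3.06000e-01  2.97000e-01 -1.78276e+02]
 [-8.00000e-03 -6.83000e-01 -7.30000e-01  7.71131e+02]
 [ 0.00000e+00  0.00000e+00  0.00000e+00  1.00000e+00]]
{'t': 0.1, 'qpos': array([ 1.15701638e+00,  4.23763429e-01,  1.63058413e+00, -1.81814431e-05,
        1.08859684e+00, -1.89818567e-02]), 'qvel': array([-0.00087102, -0.00121874, -0.00162694, -0.00030876,  0.00119808,
       -0.00143951]), 'joint_torque': array([ 4.34576332e-04, -5.45618784e+01, -2.74327791e+01,  6.45427289e-02,
        1.87613012e-02, -6.01926718e-05]), 'ee_pos': array([240.16286252, 576.48700597, 221.99161648]), 'orientation': array([-6.16060782e-01, -3.08031567e+00,  2.07905822e-03]), 'ft_force': array([-0.1017892 ,  0.00933007,  0.34527454]), 'moment': array([-0.00153507,  0.0321134 , -0.01572359]), 'grasp_force': 0.0, 'width': 88.23316497707403}
```

View pics/top0.png

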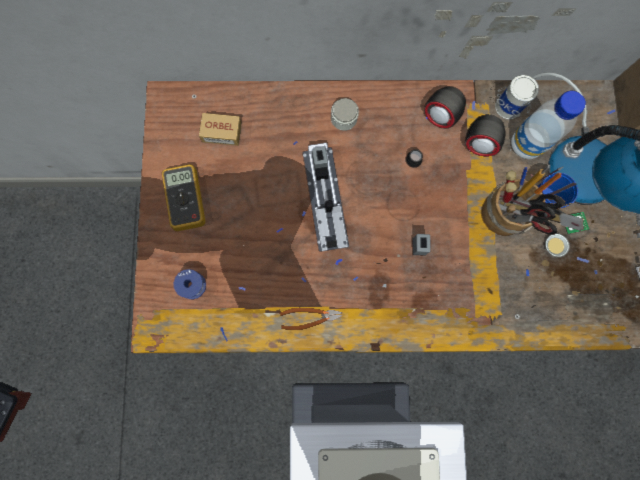

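View pics/scene0.png

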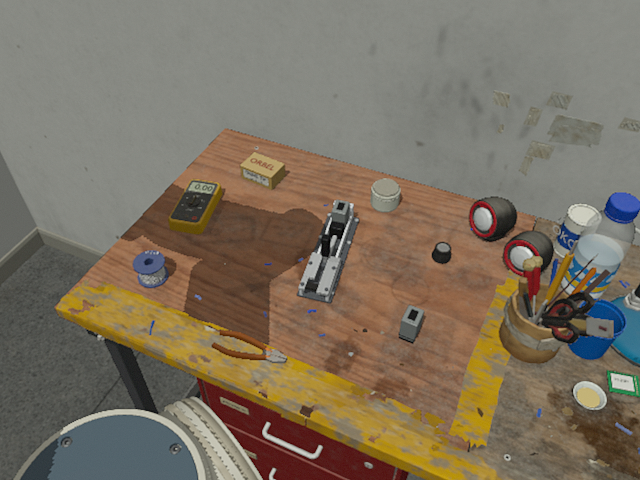

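The top view shows the magazine with its nose at about (319,150), the operator end at (333,247) and the knob near (328,203). The loose relay is at (422,244). I'll enlarge both.

Run:
```python
from h import *
a=load('top0.npy');b=load('scene0.npy')
A=a['pixels'][135:260,290:360];B=a['pixels'][225:265,400:440];C=b['pixels'][195:305,290:365];D=b['pixels'][300:345,390:435]
r=lambda i,s:cv2.resize(i,None,fx=s,fy=s,interpolation=cv2.INTER_CUBIC)
o=np.zeros((600,800,3),np.uint8)
def put(i,x,y): o[y:y+i.shape[0],x:x+i.shape[1]]=i
put(r(A,4.5),0,0);put(r(C,4.5),320,0);put(r(B,3.2),665,0);put(r(D,2.9),665,200)
cv2.imwrite('pics/crop0.png',o[:,:,::-1])
for n,u,v,z in[('nose end',318,144,6),('op end',334,248,6),('relay top',423,242,50),('knob',328,201,80)]:print(n,onz(a,u,v,z).round(1))
```

```text
nose end [691.  103.7   6. ]
op end [477.1  74.3   6. ]
relay top [480.  -90.2  50. ]
knob [552.   87.5  80. ]
```

View pics/crop0.png

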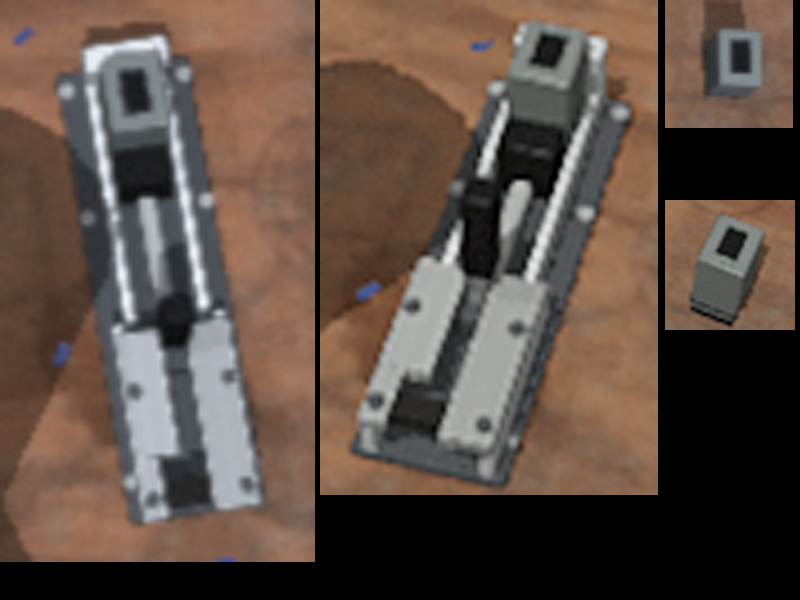

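The enlarged view shows the notch on the left (+y) at the operator end and the knob at the front of the slot. The magazine yaw is roughly 8°. The loose relay's long side lies roughly along world x. Next I'll go above the scene and look with the wrist camera.

```bash
cat >> h.py <<'E'
def plan(p,yaw=None,tilt0=True):
    """target TCP p (world mm), yaw(deg) of magazine-x-like axis; tool y axis along yaw+90, z down"""
    o=get_obs();Rc=R.from_rotvec(o['orientation']).as_matrix()
    d=Rc.T@(np.array(p,float)-o['ee_pos'])/300
    r=np.zeros(3)
    if yaw is not None:
        t=np.radians(yaw);y=np.array([-np.sin(t),np.cos(t),0]);z=np.array([0,0,-1.]);x=np.cross(y,z)
        r=R.from_matrix(Rc.T@np.c_[x,y,z]).as_rotvec()/1.5
    print('d',d.round(4).tolist(),'r',r.round(4).tolist(),'rows',np.linalg.norm(d)*300/41.7,np.degrees(np.linalg.norm(r)*1.5)/7.16)
def ob():
    o=get_obs();print('t',round(o['t'],2),'p',o['ee_pos'].round(2),'ori',o['orientation'].round(4),'F',o['ft_force'].round(2),'w',o['width'].round(2),'g',round(float(o['grasp_force']),1))
E
python3 - <<'E'
from h import *
plan([400,310,320],7.8);plan([540,30,320],7.8)
E
```

```text
d [-0.8335, -0.6155, -0.3259] r [-0.0009, -0.0002, -0.354] rows 7.81380482485417 4.248586188696082
d [-1.6232, -1.2975, -0.325] r [-0.0009, -0.0002, -0.354] rows 15.131799471867922 4.248586188696082
```

Call:
{"op": "step_arm", "data": {
  "deltas": [
    [[-0.833, -0.615, -0.326], [-0.001, 0, -0.354], 1],
    [[-0.833, -0.615, -0.326], [-0.001, 0, -0.354], 1],
    [[-0.833, -0.615, -0.326], [-0.001, 0, -0.354], 1],
    [[-0.833, -0.615, -0.326], [-0.001, 0, -0.354], 1],
    [[-0.833, -0.615, -0.326], [-0.001, 0, -0.354], 1],
    [[-0.833, -0.615, -0.326], [-0.001, 0, -0.354], 1],
    [[-0.833, -0.615, -0.326], [-0.001, 0, -0.354], 1],
    [[-0.833, -0.615, -0.326], [-0.001, 0, -0.354], 1]
  ]
}}

```text
t: 0.77
ee_pos: [400.7, 308.3, 321.1]
orientation: [-0.213, 3.134, 0.002]
ft_force: [0.8, 1.1, 1.0]
width: 87.9
grasp_force: 0.0
```

Run:
```python
from h import *
ob();plan([540,30,320],7.8)
```

```text
Traceback (most recent call last):
  File "h.py", line 28, in ob
    o=get_obs();print('t',round(o['t'],2),'p',o['ee_pos'].round(2),'ori',o['orientation'].round(4),'F',o['ft_force'].round(2),'w',o['width'].round(2),'g',round(float(o['grasp_force']),1))
                                                                                                                                  ^^^^^^^^^^^^^^^^
AttributeError: 'float' object has no attribute 'round'
```

```bash
sed -i "s/o\['width'\].round(2)/round(o['width'],2)/" h.py
python3 - <<'E'
from h import *
ob();plan([540,30,320],7.8)
E
```

```text
t 0.77 p [400.71 308.34 321.1 ] ori [-2.1350e-01  3.1339e+00  2.0000e-03] F [0.81 1.06 1.04] w 87.93 g 0.0
d [-0.3342, -0.9822, 0.0027] r [0.0008, 0.0003, -0.0001] rows 7.463921501859005 0.010565003097776221
```

Call:
{"op": "step_arm", "data": {
  "deltas": [
    [[-0.334, -0.982, 0.003], [0, 0, 0], 1],
    [[-0.334, -0.982, 0.003], [0, 0, 0], 1],
    [[-0.334, -0.982, 0.003], [0, 0, 0], 1],
    [[-0.334, -0.982, 0.003], [0, 0, 0], 1],
    [[-0.334, -0.982, 0.003], [0, 0, 0], 1],
    [[-0.334, -0.982, 0.003], [0, 0, 0], 1],
    [[-0.334, -0.982, 0.003], [0, 0, 0], 1],
    [[-0.334, -0.982, 0.003], [0, 0, 0], 1],
    [[-0.334, -0.982, 0.003], [0, 0, 0], 1],
    [[-0.334, -0.982, 0.003], [0, 0, 0], 1]
  ]
}}

```text
t: 1.6
ee_pos: [539.2, 31.4, 318.6]
orientation: [0.21, -3.134, -0.003]
ft_force: [0.7, 0.4, -0.6]
width: 87.8
grasp_force: 0.0
```

Run:
```python
from h import *
ob();im=shot('wrist','w1.png');save(im,'w1.npy');print(im['fx'],im['fy'],im['cx'],im['cy'],np.round(im['T'],3))
```

```text
t 1.6 p [539.17  31.44 318.61] ori [ 2.0980e-01 -3.1335e+00 -2.9000e-03] F [ 0.75  0.43 -0.64] w 87.78 g 0.0
371.64829954431775 371.64829954431775 315.4720721107077 237.8293937694805 [[-1.33000e-01  9.56000e-01  2.62000e-01  4.68626e+02]
 [ 9.91000e-01  1.28000e-01  3.80000e-02  2.09940e+01]
 [ 2.00000e-03  2.65000e-01 -9.64000e-01  4.80297e+02]
 [ 0.00000e+00  0.00000e+00  0.00000e+00  1.00000e+00]]
```

View pics/w1.png

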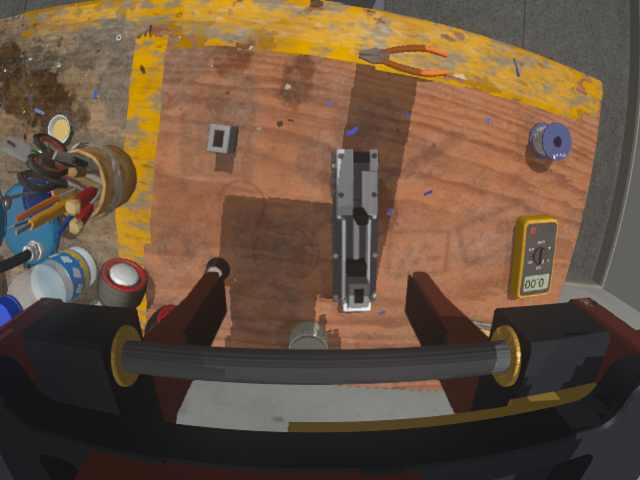

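The wrist view shows the magazine with its operator end at (357,150), nose at (357,308), knob at about (360,213) and the relay top at (221,138). I'll cast rays for a rough fix, then go close.

```bash
cat >> h.py <<'E'
def wray(im,u,v):
    a=np.array([u-im['cx'],v-im['cy']]);r=np.hypot(*a);th=r/im['fx'];T=np.array(im['T'])
    d=np.r_[a/max(r,1e-9)*np.sin(th),np.cos(th)];return T[:3,3],T[:3,:3]@d
def won(im,u,v,z):
    o,d=wray(im,u,v);return o+d*(z-o[2])/d[2]
def wproj(im,p):
    T=np.linalg.inv(np.array(im['T']));q=T[:3,:3]@np.array(p,float)+T[:3,3]
    r=np.hypot(q[0],q[1]);k=im['fx']*np.arctan2(r,q[2])/max(r,1e-9);return im['cx']+k*q[0],im['cy']+k*q[1]
E
python3 - <<'E'
from h import *
im=load('w1.npy')
for n,u,v,z in[('op L',332,150,3),('op R',380,150,3),('nose L',335,311,3),('nose R',376,311,3),('knob',361,213,80),('relay',221,138,50)]:print(n,won(im,u,v,z).round(1))
c=im['pixels'][140:320,320:390];c=cv2.resize(c,None,fx=3.3,fy=3.3,interpolation=cv2.INTER_CUBIC)
d=cv2.resize(im['pixels'][110:165,195:250],None,fx=6,fy=6,interpolation=cv2.INTER_CUBIC)
o=np.zeros((600,600,3),np.uint8);o[:c.shape[0],:c.shape[1]]=c;o[:330,240:570]=d
cv2.imwrite('pics/c1.png',o[:,:,::-1])
E
```

```text
op L [480.6  45.    3. ]
op R [471.3 106.3   3. ]
nose L [702.2  81.7   3. ]
nose R [695.2 140.7   3. ]
knob [542.6  82.7  80. ]
relay [480.4 -87.6  50. ]
```

Run:
```python
from h import *
ob();plan([545,85,115],9)
```

```text
t 1.65 p [538.8   32.37 318.69] ori [ 2.1210e-01 -3.1334e+00 -3.1000e-03] F [-0.47 -0.23 -0.41] w 87.65 g 0.0
d [-0.0447, 0.1697, 0.6793] r [0.0014, -0.0006, -0.0146] rows 5.04726334859067 0.17609342448524593
```

Call:
{"op": "step_arm", "data": {
  "deltas": [
    [[-0.045, 0.17, 0.2], [0.001, 0, -0.0146], 1],
    [[-0.045, 0.17, 0.68], [0.001, 0, -0.0146], 1],
    [[-0.045, 0.17, 0.68], [0.001, 0, -0.0146], 1],
    [[-0.045, 0.17, 0.68], [0.001, 0, -0.0146], 1],
    [[-0.045, 0.17, 0.68], [0.001, 0, -0.0146], 1],
    [[-0.045, 0.17, 0.68], [0.001, 0, -0.0146], 1],
    [[-0.045, 0.17, 0.68], [0.001, 0, -0.0146], 1],
    [[-0.045, 0.17, 0.68], [0.001, 0, -0.0146], 0.2]
  ]
}}

```text
t: 2.32
ee_pos: [546.2, 85.8, 116.4]
orientation: [-0.25, 3.131, -0.0]
ft_force: [0.5, -0.0, -0.4]
width: 84.1
grasp_force: 0.0
```

Run:
```python
from h import *
ob();im=shot('wrist','w2.png');save(im,'w2.npy')
```

```text
t 2.32 p [546.15  85.78 116.43] ori [-0.2504  3.1307 -0.    ] F [ 0.46 -0.02 -0.37] w 84.07 g 0.0
```

View pics/w2.png

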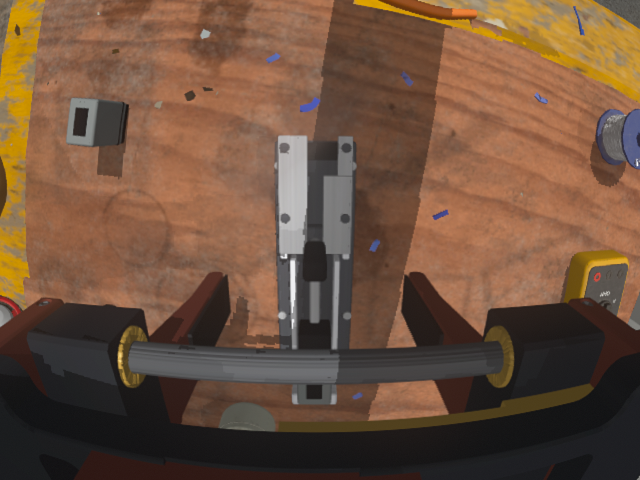

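This close view shows the plate over columns 277–355 and rows 136–255, with slot edges at about columns 307 and 323. The knob is at about (315,260), and the relay top is at about (82,121). I'll take edges numerically along rows.

Run:
```python
from h import *
im=load('w2.npy');g=cv2.cvtColor(im['pixels'],cv2.COLOR_RGB2GRAY)
for v in(160,190,210,225,235,247,252,258,264,270,276,282,290,300,310):print(v,' '.join(f'{x:3d}' for x in g[v,272:360:2]))
print('cols'); 
for u in (311,315,319):print(u,list(g[228:300:2,u]))
```

```text
160 115 101  98 140 182 178 181 181 183 181 186 181 179 181 182 182 183 171  73  71  70  69  66  61  61  59  57  57  55  55  55  54  54 113 121 121 122 125 122 119  97  59  68  77
190  96  93  92 150 188 184 184 185 188 187 192 188 186 188 187 187 187 182  72  65  66  65  65  63  63  66 124 127 126 127 123 123 125 126 125 125 123 122 122 119  87  57  61  61
210 108  96  85 111 185 189 186 188 189 187 192 189 187 187 186 186 187 123  63  64  64  64  63  63  62  69 126 126 125 125 123 122 125 124 125 124 122 121 119 119  66  57  58  59
225 125 119  86  95 193 189 187 188 189 186 190 188 185 186 185 185 119 113  51  51  51  50  49  50  50  67 126 125 124 124 121 123 124 124 125 122 122 121 119 111  64  57  64  58
235 120 121  86  73 176 175 171 173 174 171 175 174 171 172 171 170 155  98  66  66  66  61  61  60  60  73 124 124 124 123 122 121 123 123 123 121 119 120 118 100  60  57  61  59
247 115 117  82  77 173 175 171 172 173 170 175 173 170 172 170 157  70  38  38  38  37  37  38  36  36  36  40 121 123 122 120 122 123 122 122 119 119 118 113  90  58  59  59  59
252 112 104  79  76 
[... 2449 characters left out ...]
 np.uint8(37), np.uint8(36), np.uint8(35), np.uint8(38), np.uint8(106), np.uint8(119), np.uint8(119), np.uint8(119), np.uint8(120), np.uint8(119), np.uint8(119), np.uint8(119), np.uint8(119)]
319 [np.uint8(56), np.uint8(61), np.uint8(60), np.uint8(58), np.uint8(60), np.uint8(61), np.uint8(59), np.uint8(37), np.uint8(36), np.uint8(36), np.uint8(36), np.uint8(36), np.uint8(36), np.uint8(36), np.uint8(35), np.uint8(33), np.uint8(35), np.uint8(35), np.uint8(36), np.uint8(37), np.uint8(36), np.uint8(36), np.uint8(36), np.uint8(36), np.uint8(35), np.uint8(34), np.uint8(36), np.uint8(81), np.uint8(90), np.uint8(90), np.uint8(88), np.uint8(89), np.uint8(89), np.uint8(90), np.uint8(86), np.uint8(85)]
```

Run:
```python
from h import *
im=load('w2.npy');c=im['pixels'][130:330,260:370];c=cv2.resize(c,None,fx=3,fy=3,interpolation=cv2.INTER_NEAREST)
d=cv2.resize(im['pixels'][90:155,60:135],None,fx=6,fy=6,interpolation=cv2.INTER_NEAREST)
o=np.zeros((600,800,3),np.uint8);o[:,:330]=c;o[:390,340:790]=d;cv2.imwrite('pics/c2.png',o[:,:,::-1])
```

```text
(no output)
```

View pics/c2.png

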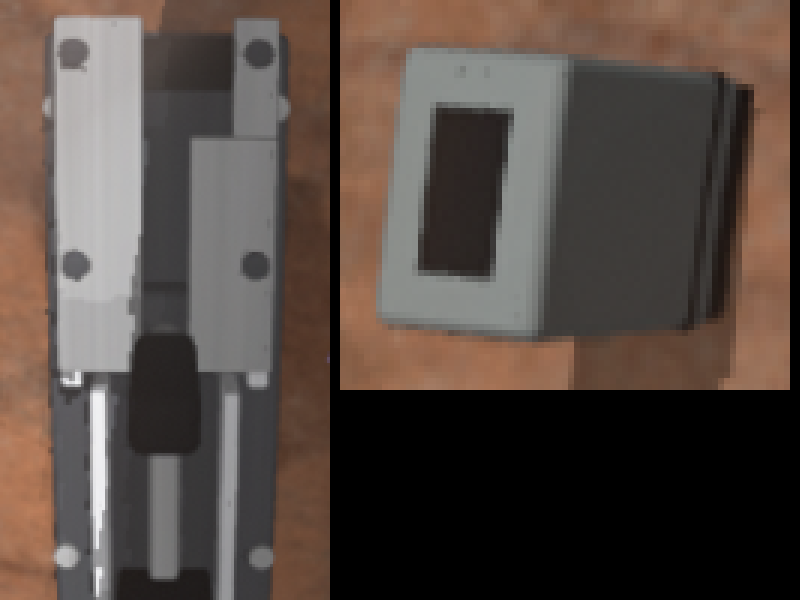

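The crop shows the knob's dark body over columns 303–327: bottom back edge at row 241, top front edge at row 281. The slot edges run at columns 307 and 323.5. The relay's top face has corners at about (72,98), (98.5,100), (93,146) and (66.5,144).

Run:
```python
from h import *
im=load('w2.npy');P=lambda u,v,z:won(im,u,v,z).round(1)
for n,a in dict(knobfront=[(303,281.5,80),(326.7,281.5,80)],knobback=[(304.8,241,36),(325,241,36)],
 slot160=[(307.5,160,30)],slot190=[(307.3,190,30),(323.3,190,30)],slot225=[(305.5,225,30),(323,225,30)],
 plateL=[(278,150,30),(278.8,245,30)],plateR=[(353,145,30),(350.8,245,30)],platefront=[(282,254.3,30),(349,254.3,30)],plateback=[(279,135.8,30),(352,136,30)],
 screws=[(284.3,147.7,33),(346,147.8,33),(284.7,218.2,33),(345.2,218.2,33)],
 wallL=[(292.5,260,22),(292.5,310,22)],wallR=[(336.5,262,22),(334.5,310,22)],foot=[(276.5,200,6),(277.5,290,6),(355,200,6),(352,290,6)],
 relay=[(72,98.3,50),(98.3,99.5,50),(93,146,50),(66.5,143.7,50)]).items():
    q=[P(*b) for b in a];print(n,[x[:2].tolist() for x in q],np.mean(q,0).round(1)[:2], np.degrees(np.arctan2(*(q[-1]-q[0])[1::-1])).round(1) if len(q)>1 else '')
```

```text
knobfront [[556.4, 79.6], [554.2, 93.1]] [555.3  86.4] 99.3
knobback [[544.9, 77.7], [542.8, 91.2]] [543.8  84.4] 98.8
slot160 [[491.2, 71.0]] [491.2  71. ] 
slot190 [[511.2, 74.1], [509.5, 84.7]] [510.4  79.4] 99.1
slot225 [[535.3, 76.6], [533.4, 88.4]] [534.3  82.5] 99.1
plateL [[487.5, 50.6], [552.4, 60.3]] [520.   55.4] 8.5
plateR [[476.3, 99.2], [544.4, 110.0]] [510.4 104.6] 9.0
platefront [[558.8, 63.4], [551.3, 110.0]] [555.   86.7] 99.1
plateback [[478.0, 49.9], [470.4, 97.5]] [474.2  73.7] 99.1
screws [[485.2, 54.8], [478.9, 94.7], [532.1, 61.9], [525.6, 102.3]] [505.4  78.4] 49.6
wallL [[564.6, 71.3], [604.9, 76.9]] [584.8  74.1] 7.9
wallR [[561.0, 103.2], [599.7, 108.6]] [580.4 105.9] 7.9
foot [[525.6, 52.6], [597.2, 62.8], [516.3, 110.2], [587.8, 121.5]] [556.7  86.8] 47.9
relay [[464.6, -101.0], [465.0, -77.1], [497.3, -77.7], [497.2, -102.3]] [481.  -89.5] -2.3
```

Run:
```python
from h import *
ob();plan([549.6,85.4,47],9)
```

```text
t 2.37 p [547.13  85.57 117.48] ori [-2.4930e-01  3.1283e+00  2.0000e-04] F [-0.59 -0.03  0.84] w 80.22 g 0.0
d [-0.0072, -0.0018, 0.2349] r [-0.0001, 0.0023, 0.0013] rows 1.691105054005623 0.031275379358969305
```

Call:
{"op": "step_arm", "data": {
  "deltas": [
    [[-0.007, -0.002, 0], [0, 0.002, 0.001], -0.3],
    [[-0.007, -0.002, 0], [0, 0.002, 0.001], -0.3],
    [[-0.007, -0.002, 0], [0, 0.002, 0.001], -0.3],
    [[-0.007, -0.002, 0.05], [0, 0.002, 0.001], -0.3],
    [[-0.007, -0.002, 0.1], [0, 0.002, 0.001], -0.3],
    [[-0.007, -0.002, 0.1], [0, 0.002, 0.001], -0.3],
    [[-0.007, -0.002, 0.1], [0, 0.002, 0.001], -0.3]
  ]
}}

```text
t: 2.95
ee_pos: [547.8, 84.4, 85.5]
orientation: [0.245, -3.129, 0.001]
ft_force: [-0.4, 0.2, 1.0]
width: 34.0
grasp_force: 0.0
```

Run:
```python
from h import *
ob();plan([549.6,85.4,47],9)
```

```text
t 2.95 p [547.81  84.4   85.49] ori [ 2.4490e-01 -3.1287e+00  5.0000e-04] F [-0.43  0.15  1.02] w 34.05 g 0.0
d [-0.0069, 0.0024, 0.1283] r [-0.0, -0.0022, -0.0006] rows 0.924380391097183 0.02740346810179162
```

```bash
cat >> h.py <<'E'
import json,os
def getcmd():
    p=np.array([240.357,576.917,222.675]);Rm=R.from_rotvec([-6.16060782e-01, -3.08031567e+00,  2.07905822e-03])
    for d,r in json.load(open('log.json')):
        p=p+Rm.apply(np.array(d)*300);Rm=Rm*R.from_rotvec(np.array(r)*1.5)
    return p,Rm
def add(d,r=[0,0,0]):
    L=json.load(open('log.json')) if os.path.exists('log.json') else [];L.append([d,r]);json.dump(L,open('log.json','w'))
def cplan(p,yaw,off=(0,0,0)):
    """from the logged commanded pose"""
    pc,Rm=getcmd();Rc=Rm.as_matrix();t=np.radians(yaw);y=np.array([-np.sin(t),np.cos(t),0]);z=np.array([0,0,-1.]);x=np.cross(y,z)
    print('cmd',pc.round(2),Rm.as_rotvec().round(4),'d',(Rc.T@(np.array(p)-pc)/300).round(4).tolist(),'r',(R.from_matrix(Rc.T@np.c_[x,y,z]).as_rotvec()/1.5).round(4).tolist())
E
python3 - <<'E'
from h import *
add([-.833,-.615,-.326],[-.001,0,-.354]);add([-.334,-.982,.003]);add([-.045,.17,.68],[.001,0,-.0146]);add([-.007,-.002,.1],[0,.002,.001])
cplan([549.6,85.4,47],9);ob()
E
```

```text
cmd [547.95  84.46  85.72] [ 2.4550e-01 -3.1288e+00  2.3000e-03] d [-0.0064, 0.0024, 0.129] r [-0.0008, -0.0022, -0.0003]
t 2.95 p [547.81  84.4   85.49] ori [ 2.4490e-01 -3.1287e+00  5.0000e-04] F [-0.43  0.15  1.02] w 34.05 g 0.0
```

Call:
{"op": "step_arm", "data": {
  "deltas": [
    [[-0.006, 0.002, 0.05], [-0.001, -0.002, 0], -0.3],
    [[-0.006, 0.002, 0.1], [-0.001, -0.002, 0], -0.3],
    [[-0.006, 0.002, 0.129], [-0.001, -0.002, 0], -0.3],
    [[-0.006, 0.002, 0.129], [-0.001, -0.002, 0], -0.5],
    [[-0.006, 0.002, 0.129], [-0.001, -0.002, 0], -0.58],
    [[-0.006, 0.002, 0.129], [-0.001, -0.002, 0], -0.62]
  ]
}}

```text
t: 3.45
ee_pos: [550.2, 85.5, 47.4]
orientation: [-0.246, 3.131, 0.002]
ft_force: [-0.1, 0.4, -0.3]
width: 17.5
grasp_force: 0.0
```

Run:
```python
from h import *
add([-0.006,0.002,0.129],[-0.001,-0.002,0]);ob();im=shot('wrist','w3.png');save(im,'w3.npy')
g=cv2.cvtColor(im['pixels'],cv2.COLOR_RGB2GRAY)
cv2.imwrite('pics/c3.png',cv2.resize(im['pixels'][170:350,200:430],None,fx=3,fy=3)[:,:,::-1])
```

```text
t 3.45 p [550.18  85.54  47.42] ori [-2.4560e-01  3.1306e+00  2.3000e-03] F [-0.13  0.37 -0.35] w 17.54 g 0.0
```

View pics/c3.png

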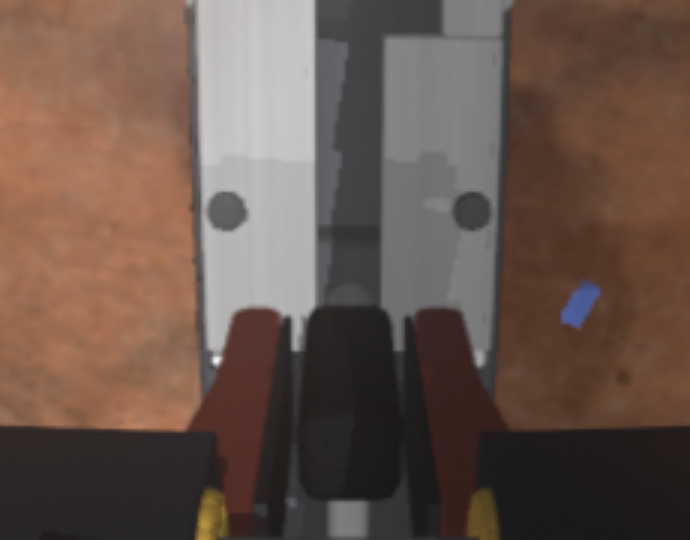

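The knob sits between the pads, centred to within about 0.5 mm and in line with the slot. Closing the gripper.

Call:
{"op": "step_arm", "data": {
  "deltas": [
    [[0, 0, 0], [0, 0, 0], -0.8],
    [[0, 0, 0], [0, 0, 0], -1],
    [[0, 0, 0], [0, 0, 0], -1],
    [[0, 0, 0], [0, 0, 0], -1]
  ]
}}

```text
t: 3.83
ee_pos: [550.2, 85.6, 47.3]
orientation: [-0.246, 3.13, 0.002]
ft_force: [-1.3, -0.3, 6.1]
width: 13.9
grasp_force: 30.0
```

Call:
{"op": "step_arm", "data": {
  "deltas": [
    [[0.01, 0, 0], [0, 0, 0], -1],
    [[0.03, 0, 0], [0, 0, 0], -1],
    [[0.05, 0, 0], [0, 0, 0], -1],
    [[0.07, 0, 0], [0, 0, 0], -1],
    [[0.09, 0, 0], [0, 0, 0], -1],
    [[0.11, 0, 0], [0, 0, 0], -1],
    [[0.13, 0, 0], [0, 0, 0], -1],
    [[0.14, 0, 0], [0, 0, 0], -1],
    [[0.14, 0, 0], [0, 0, 0], -1],
    [[0.14, 0, 0], [0, 0, 0], -1]
  ]
}}

```text
t: 4.67
ee_pos: [510.7, 79.3, 47.3]
orientation: [-0.245, 3.126, 0.003]
ft_force: [7.3, 1.0, -1.2]
width: 13.9
grasp_force: 30.0
```

Run:
```python
from h import *
add([.14,0,0]);ob();print(getcmd()[0])
```

```text
t 4.67 p [510.74  79.31  47.3 ] ori [-2.4510e-01  3.1259e+00  2.9000e-03] F [ 7.25  0.98 -1.25] w 13.94 g 30.0
[508.02443436  78.71407479  47.02847559]
```

Call:
{"op": "step_arm", "data": {
  "deltas": [
    [[0.005, 0, 0], [0, 0, 0], -1],
    [[0.01, 0, 0], [0, 0, 0], -1],
    [[0.014, 0, 0], [0, 0, 0], -1],
    [[0.014, 0, 0], [0, 0, 0], -1],
    [[0.014, 0, 0], [0, 0, 0], -1]
  ]
}}

```text
t: 5.08
ee_pos: [506.9, 78.7, 47.3]
orientation: [-0.245, 3.126, 0.003]
ft_force: [7.6, 0.7, -1.7]
width: 13.7
grasp_force: 30.0
```

Call:
{"op": "step_arm", "data": {
  "deltas": [
    [[0.004, 0, 0], [0, 0, 0], -1],
    [[0.007, 0, 0], [0, 0, 0], -1],
    [[0.007, 0, 0], [0, 0, 0], -1]
  ]
}}

```text
t: 5.33
ee_pos: [504.9, 78.4, 47.3]
orientation: [-0.245, 3.125, 0.003]
ft_force: [6.8, 1.4, -1.5]
width: 14.0
grasp_force: 30.0
```

Travel is about 45.9 mm with no bumper contact yet.

Call:
{"op": "step_arm", "data": {
  "deltas": [
    [[0.004, 0, 0], [0, 0, 0], -1],
    [[0.006, 0, 0], [0, 0, 0], -1],
    [[0.006, 0, 0], [0, 0, 0], -1]
  ]
}}

```text
t: 5.58
ee_pos: [503.2, 78.1, 47.3]
orientation: [-0.245, 3.125, 0.003]
ft_force: [7.7, 1.0, -1.7]
width: 14.3
grasp_force: 30.0
```

Run:
```python
from h import *
add([.014,0,0]);add([.007,0,0]);add([.006,0,0]);ob();print(getcmd()[0])
```

```text
t 5.58 p [503.17  78.11  47.29] ori [-2.4510e-01  3.1253e+00  2.9000e-03] F [ 7.74  1.05 -1.66] w 14.31 g 30.0
[500.02356242  77.45072927  47.03100622]
```

Call:
{"op": "step_arm", "data": {
  "deltas": [
    [[0.003, 0, 0], [0, 0, 0], -1],
    [[0.005, 0, 0], [0, 0, 0], -1],
    [[0.005, 0, 0], [0, 0, 0], -1]
  ]
}}

```text
t: 5.83
ee_pos: [501.7, 77.9, 47.3]
orientation: [-0.245, 3.125, 0.003]
ft_force: [8.0, 2.1, -2.0]
width: 13.7
grasp_force: 30.0
```

Call:
{"op": "step_arm", "data": {
  "deltas": [
    [[0.003, 0, 0], [0, 0, 0], -1],
    [[0.005, 0, 0], [0, 0, 0], -1],
    [[0.005, 0, 0], [0, 0, 0], -1]
  ]
}}

```text
t: 6.08
ee_pos: [500.3, 77.6, 47.3]
orientation: [-0.245, 3.125, 0.003]
ft_force: [8.5, 1.5, -1.1]
width: 13.6
grasp_force: 30.0
```

Call:
{"op": "step_arm", "data": {
  "deltas": [
    [[0.003, 0, 0], [0, 0, 0], -1],
    [[0.005, 0, 0], [0, 0, 0], -1],
    [[0.005, 0, 0], [0, 0, 0], -1]
  ]
}}

```text
t: 6.33
ee_pos: [498.9, 77.4, 47.3]
orientation: [-0.245, 3.125, 0.003]
ft_force: [7.3, 1.4, -2.8]
width: 13.7
grasp_force: 30.0
```

Call:
{"op": "step_arm", "data": {
  "deltas": [
    [[0.003, 0, 0], [0, 0, 0], -1],
    [[0.005, 0, 0], [0, 0, 0], -1],
    [[0.005, 0, 0], [0, 0, 0], -1]
  ]
}}

```text
t: 6.58
ee_pos: [497.4, 77.2, 47.3]
orientation: [-0.245, 3.125, 0.003]
ft_force: [7.4, 1.3, -1.7]
width: 14.0
grasp_force: 30.0
```

Call:
{"op": "step_arm", "data": {
  "deltas": [
    [[0.003, 0, 0], [0, 0, 0], -1],
    [[0.005, 0, 0], [0, 0, 0], -1],
    [[0.005, 0, 0], [0, 0, 0], -1]
  ]
}}

```text
t: 6.83
ee_pos: [495.9, 77.0, 47.3]
orientation: [-0.245, 3.125, 0.003]
ft_force: [7.5, 1.5, -2.5]
width: 13.9
grasp_force: 30.0
```

Call:
{"op": "step_arm", "data": {
  "deltas": [
    [[0.002, 0, 0], [0, 0, 0], -1],
    [[0.004, 0, 0], [0, 0, 0], -1],
    [[0.004, 0, 0], [0, 0, 0], -1]
  ]
}}

```text
t: 7.08
ee_pos: [494.8, 76.8, 47.3]
orientation: [-0.245, 3.125, 0.003]
ft_force: [8.0, 2.0, -2.1]
width: 13.8
grasp_force: 30.0
```

Run:
```python
from h import *
for k in range(5): add([.005,0,0])
add([.004,0,0]);ob();print(getcmd()[0]);im=shot('wrist','w4.png');save(im,'w4.npy')
cv2.imwrite('pics/c4.png',cv2.resize(im['pixels'][170:350,200:430],None,fx=3,fy=3)[:,:,::-1])
```

```text
t 7.08 p [494.79  76.78  47.28] ori [-2.4500e-01  3.1249e+00  2.9000e-03] F [ 7.95  2.01 -2.09] w 13.81 g 30.0
[491.43003331  76.0938026   47.03372429]
```

View pics/c4.png

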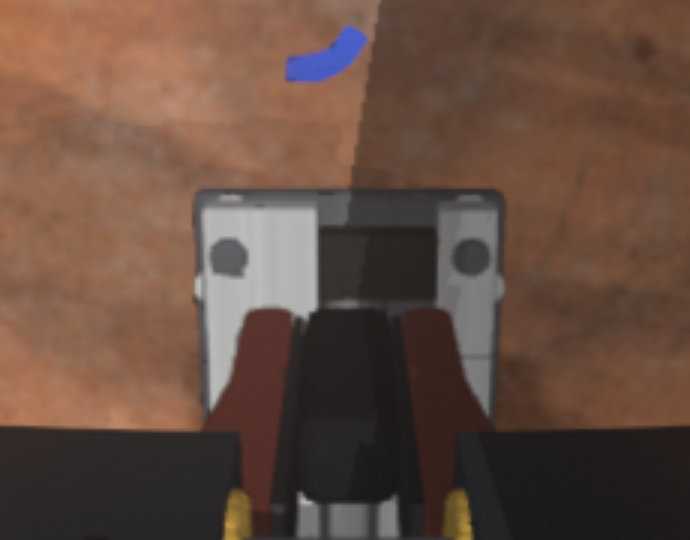

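The knob is still held in the same place in the pads. The stem end at (350,303) is just short of the dark bumper's edge at row 298, so contact is within about 1 mm.

Call:
{"op": "step_arm", "data": {
  "deltas": [
    [[0.002, 0, 0], [0, 0, 0], -1],
    [[0.004, 0, 0], [0, 0, 0], -1],
    [[0.004, 0, 0], [0, 0, 0], -1]
  ]
}}

```text
t: 7.38
ee_pos: [494.3, 76.7, 47.3]
orientation: [-0.245, 3.124, 0.003]
ft_force: [11.0, 1.7, -4.6]
width: 13.9
grasp_force: 30.0
```

Bumper found: the force rose about 3 N at travel of about 56 mm. Now I'll back off to mid-notch and move sideways.

Call:
{"op": "step_arm", "data": {
  "deltas": [
    [[-0.004, 0, 0], [0, 0, 0], -1],
    [[-0.007, 0, 0], [0, 0, 0], -1],
    [[-0.007, 0, 0], [0, 0, 0], -1],
    [[-0.007, 0.007, 0], [0, 0, 0], -1],
    [[-0.007, 0.014, 0], [0, 0, 0], -1],
    [[-0.007, 0.021, 0], [0, 0, 0], -1],
    [[-0.007, 0.028, 0], [0, 0, 0], -1],
    [[-0.007, 0.032, 0], [0, 0, 0], -1],
    [[-0.007, 0.032, 0], [0, 0, 0], -1],
    [[-0.007, 0.032, 0], [0, 0, 0], -1]
  ]
}}

```text
t: 8.22
ee_pos: [494.3, 86.5, 47.3]
orientation: [-0.245, 3.125, 0.003]
ft_force: [8.4, 1.7, -2.5]
width: 13.6
grasp_force: 30.0
```

Run:
```python
from h import *
add([.004,0,0]);add([-.007,.032,0]);ob();print(getcmd()[0])
c,s=np.cos(np.radians(9)),np.sin(np.radians(9));d=get_obs()['ee_pos'][:2]-[550.2,85.5];print(c*d[0]+s*d[1],-s*d[0]+c*d[1])
```

```text
t 8.22 p [494.29  86.53  47.28] ori [-2.4530e-01  3.1248e+00  3.1000e-03] F [ 8.39  1.67 -2.52] w 13.57 g 30.0
[490.82172148  85.71668945  47.0360702 ]
-55.05922950654768 9.767587872240028
```

Call:
{"op": "step_arm", "data": {
  "deltas": [
    [[-0.003, 0.001, 0], [0, 0, 0], -1],
    [[-0.006, 0.001, 0], [0, 0, 0], -1],
    [[-0.009, 0.001, 0], [0, 0, 0], -1],
    [[-0.012, 0.001, 0], [0, 0, 0], -1],
    [[-0.012, 0.001, 0], [0, 0, 0], -1]
  ]
}}

```text
t: 8.63
ee_pos: [495.8, 87.0, 47.2]
orientation: [-0.246, 3.129, 0.003]
ft_force: [3.4, 0.4, 5.1]
width: 13.5
grasp_force: 30.0
```

The stem is leaning on the shoulder (robot load down to 3.4 N). I'll release the rest and open.

Call:
{"op": "step_arm", "data": {
  "deltas": [
    [[-0.003, 0, 0], [0, 0, 0], -1],
    [[-0.005, 0, 0], [0, 0, 0], -1],
    [[-0.005, 0, 0], [0, 0, 0], -0.6],
    [[-0.005, 0, 0], [0, 0, 0], -0.5],
    [[-0.005, 0, 0], [0, 0, 0], -0.4],
    [[-0.005, 0, 0], [0, 0, 0], -0.4]
  ]
}}

```text
t: 9.13
ee_pos: [495.2, 86.9, 46.3]
orientation: [0.246, -3.131, -0.002]
ft_force: [-0.4, 0.3, 0.4]
width: 25.9
grasp_force: 0.0
```

Run:
```python
from h import *
add([-.012,.001,0]);add([-.005,0,0]);ob();im=shot('wrist','w5.png');save(im,'w5.npy')
cv2.imwrite('pics/c5.png',cv2.resize(im['pixels'][170:350,200:430],None,fx=3,fy=3)[:,:,::-1])
cplan([481,-89.5,130],-1.7)
```

```text
t 9.13 p [495.19  86.93  46.25] ori [ 2.457e-01 -3.131e+00 -2.100e-03] F [-0.42  0.26  0.42] w 25.95 g 0.0
cmd [495.81  86.81  47.03] [ 2.4570e-01 -3.1316e+00 -4.0000e-04] d [0.1405, -0.5727, -0.2767] r [0.0002, -0.0002, 0.1242]
```

View pics/c5.png

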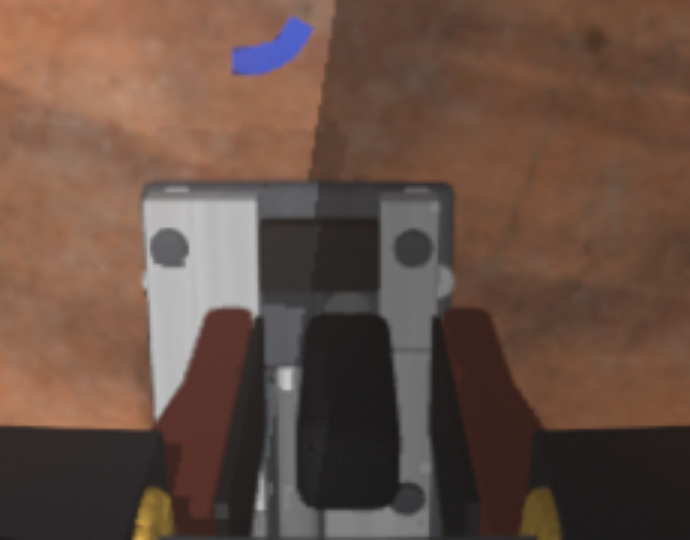

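The knob is parked: the stem sits in the notch at (348,300) and stays back with the fingers open. Next I'll lift and go to the relay.

Call:
{"op": "step_arm", "data": {
  "deltas": [
    [[0, 0, -0.1], [0, 0, 0], -0.2],
    [[0, 0, -0.2], [0, 0, 0], 0.3],
    [[0, 0, -0.277], [0, 0, 0.1242], 0.3],
    [[0.14, -0.573, -0.277], [0, 0, 0.1242], 0.3],
    [[0.14, -0.573, -0.277], [0, 0, 0.1242], 0.3],
    [[0.14, -0.573, -0.277], [0, 0, 0.1242], 0.3],
    [[0.14, -0.573, -0.277], [0, 0, 0.1242], 0.3],
    [[0.14, -0.573, -0.277], [0, 0, 0.1242], 0.3],
    [[0.14, -0.573, -0.277], [0, 0, 0.1242], 0.3],
    [[0.14, -0.573, -0.277], [0, 0, 0.1242], 0.3],
    [[0.14, -0.573, -0.277], [0, 0, 0.1242], 0.3]
  ]
}}

```text
t: 10.1
ee_pos: [481.0, -88.5, 129.2]
orientation: [-0.046, -3.141, -0.003]
ft_force: [-0.2, 0.2, 0.4]
width: 56.6
grasp_force: 0.0
```

Run:
```python
from h import *
add([.14,-.573,-.277],[0,0,.1242]);ob();print(getcmd()[0]);im=shot('wrist','w6.png');save(im,'w6.npy')
c=wproj(im,[481,-89.5,50]);print(c)
x,y=int(c[0])-75,int(c[1])-75
hsv=cv2.cvtColor(im['pixels'],cv2.COLOR_RGB2HSV)[y:y+150,x:x+150]
m=((hsv[...,1]<50)&(hsv[...,2]>95)).astype(np.uint8)*255
m=cv2.morphologyEx(m,cv2.MORPH_OPEN,np.ones((3,3)))
cs,_=cv2.findContours(m,cv2.RETR_EXTERNAL,cv2.CHAIN_APPROX_NONE)
for k in sorted(cs,key=cv2.contourArea)[-3:]:
    k=k.reshape(-1,2)+[x,y];w=np.array([won(im,u,v,50)[:2] for u,v in k],np.float32);r=cv2.minAreaRect(w)
    print(cv2.contourArea(k.astype(np.int32)),k.min(0),k.max(0),r)
```

```text
t 10.1 p [481.04 -88.47 129.18] ori [-4.6000e-02 -3.1408e+00 -2.9000e-03] F [-0.17  0.22  0.43] w 56.65 g 0.0
[481.16669084 -89.55692212 130.10063226]
(np.float64(314.1887456062245), np.float64(245.0268222329178))
1700.5 [293 220] [330 267] ((480.1778869628906, -91.42496490478516), (25.231000900268555, 33.13113784790039), 88.2625961303711)
```

Run:
```python
from h import *
ob();cplan([480.3,-91,24],-1.7)
```

```text
t 10.15 p [481.15 -88.18 129.26] ori [-4.460e-02 -3.141e+00 -2.800e-03] F [-0.48  0.54 -0.57] w 56.83 g 0.0
cmd [481.17 -89.56 130.1 ] [-4.6600e-02 -3.1409e+00 -3.0000e-04] d [0.0026, -0.005, 0.3537] r [0.0001, -0.0002, -0.0]
```

Call:
{"op": "step_arm", "data": {
  "deltas": [
    [[0.003, -0.005, 0.1], [0, 0, 0], 0.3],
    [[0.003, -0.005, 0.2], [0, 0, 0], 0.3],
    [[0.003, -0.005, 0.2], [0, 0, 0], 0.3],
    [[0.003, -0.005, 0.2], [0, 0, 0], 0.3]
  ]
}}

```text
t: 10.48
ee_pos: [479.1, -89.4, 68.5]
orientation: [-0.044, -3.137, -0.004]
ft_force: [0.8, -0.3, -0.0]
width: 56.7
grasp_force: 0.0
```

```bash
cat >> h.py <<'E'
def relay(im,guess,s=75):
    c=wproj(im,guess);x,y=max(int(c[0])-s,0),max(int(c[1])-s,0)
    hsv=cv2.cvtColor(im['pixels'],cv2.COLOR_RGB2HSV)[y:y+2*s,x:x+2*s]
    m=((hsv[...,1]<50)&(hsv[...,2]>95)).astype(np.uint8)*255
    m=cv2.morphologyEx(m,cv2.MORPH_OPEN,np.ones((3,3)))
    cs,_=cv2.findContours(m,cv2.RETR_EXTERNAL,cv2.CHAIN_APPROX_NONE)
    for k in sorted(cs,key=cv2.contourArea)[-2:]:
        k=k.reshape(-1,2)+[x,y];w=np.array([won(im,u,v,guess[2])[:2] for u,v in k],np.float32);r=cv2.minAreaRect(w)
        print(k.min(0),k.max(0),np.round(r[0],1),np.round(r[1],1),round(r[2],2))
E
python3 - <<'E'
from h import *
add([.003,-.005,.2]);ob();print(getcmd()[0]);im=shot('wrist','w7.png');save(im,'w7.npy');relay(im,[480.5,-90.5,50]);cplan([480.3,-91,24],-1.7)
E
```

```text
t 10.48 p [479.15 -89.38  68.48] ori [-0.0437 -3.1375 -0.0037] F [ 0.83 -0.33 -0.01] w 56.72 g 0.0
[480.20147913 -91.01624735  70.10064279]
[288 250] [336 308] [480.  -91.7] [25.1 32.7] 88.3
cmd [480.2  -91.02  70.1 ] [-4.6600e-02 -3.1409e+00 -3.0000e-04] d [-0.0004, 0.0, 0.1537] r [0.0001, -0.0002, -0.0]
```

Call:
{"op": "step_arm", "data": {
  "deltas": [
    [[-0.003, -0.007, 0.08], [0, 0, 0], 0.3],
    [[-0.003, -0.007, 0.154], [0, 0, 0], 0.1],
    [[-0.003, -0.007, 0.154], [0, 0, 0], -0.1],
    [[-0.003, -0.007, 0.154], [0, 0, 0], -0.25],
    [[-0.003, -0.007, 0.154], [0, 0, 0], -0.35],
    [[-0.003, -0.007, 0.154], [0, 0, 0], -0.5],
    [[-0.003, -0.007, 0.154], [0, 0, 0], -1],
    [[-0.003, -0.007, 0.154], [0, 0, 0], -1],
    [[-0.003, -0.007, 0.154], [0, 0, 0], -1]
  ]
}}

```text
t: 11.28
ee_pos: [482.3, -93.0, 24.8]
orientation: [0.047, 3.138, 0.002]
ft_force: [-0.8, 1.2, 8.1]
width: 26.2
grasp_force: 30.0
```

Run:
```python
from h import *
add([-.003,-.007,.154]);ob();print(getcmd()[0])
```

```text
t 11.28 p [482.29 -92.97  24.82] ori [4.6700e-02 3.1384e+00 1.7000e-03] F [-0.77  1.22  8.05] w 26.23 g 30.0
[481.02250893 -93.13180368  23.89988164]
```

Relay gripped (26.2 mm wide, 30 N). I'll lift it, then carry it over the track.

Run:
```python
from h import *
cplan([609.9,94.9,115],9)
```

```text
cmd [481.02 -93.13  23.9 ] [-4.6600e-02 -3.1409e+00 -3.0000e-04] d [-0.4107, 0.6393, -0.3037] r [0.0002, -0.0002, -0.1245]
```

Call:
{"op": "step_arm", "data": {
  "deltas": [
    [[0, 0, -0.05], [0, 0, 0], -1],
    [[0, 0, -0.15], [0, 0, 0], -1],
    [[0, 0, -0.25], [0, 0, 0], -1],
    [[-0.04, 0.06, -0.304], [0, 0, -0.03], -1],
    [[-0.11, 0.17, -0.304], [0, 0, -0.06], -1],
    [[-0.18, 0.28, -0.304], [0, 0, -0.09], -1],
    [[-0.25, 0.39, -0.304], [0, 0, -0.1245], -1],
    [[-0.32, 0.5, -0.304], [0, 0, -0.1245], -1],
    [[-0.38, 0.59, -0.304], [0, 0, -0.1245], -1],
    [[-0.411, 0.639, -0.304], [0, 0, -0.1245], -1],
    [[-0.411, 0.639, -0.304], [0, 0, -0.1245], -1],
    [[-0.411, 0.639, -0.304], [0, 0, -0.1245], -1],
    [[-0.411, 0.639, -0.304], [0, 0, -0.1245], -1],
    [[-0.411, 0.639, -0.304], [0, 0, -0.1245], -1]
  ]
}}

```text
t: 12.45
ee_pos: [609.0, 93.8, 114.8]
orientation: [0.245, -3.131, -0.002]
ft_force: [0.7, -0.4, -0.8]
width: 25.9
grasp_force: 30.0
```

Run:
```python
from h import *
add([-.411,.639,-.304],[0,0,-.1245]);ob();print(getcmd()[0]);im=shot('wrist','w8.png');save(im,'w8.npy')
for p in([609.9,94.9,115],[609.9,94.9,91],[609.9,94.9,22],[570,89,22],[562,87.5,30]):print(p,wproj(im,p))
g=cv2.cvtColor(im['pixels'],cv2.COLOR_RGB2GRAY)
for v in range(150,300,10):print(v,' '.join(f'{x:3d}' for x in g[v,258:374:3]))
```

```text
t 12.45 p [609.04  93.76 114.78] ori [ 2.4470e-01 -3.1314e+00 -1.9000e-03] F [ 0.71 -0.37 -0.84] w 25.89 g 30.0
[609.99133169  94.80299691 115.09622741]
[609.9, 94.9, 115] (np.float64(318.7803173022082), np.float64(294.74548793051645))
[609.9, 94.9, 91] (np.float64(318.3220016279227), np.float64(276.40875830021145))
[609.9, 94.9, 22] (np.float64(317.4311253910429), np.float64(241.11003343099756))
[570, 89, 22] (np.float64(318.03616590960974), np.float64(184.67807981953848))
[562, 87.5, 30] (np.float64(317.79364268000734), np.float64(174.06175855011236))
150 128 132 132 134 133 134  98 101 197 192 192 192 196 192 192 191 191 133 107 122 118 108  73 135 135 133 131 133 134 131 129 129 127  62  64  67  66  68  62
160 136 132 129 130 126 130 117 121 195 189 191 190 194 189 191 191 192 132 104 121 117 105  69 131 133 132 131 133 134 130 129 127 121  60  65  65  67  67  69
170 132 137 135 130 126 123  93  90 226 225 119  87  85  83  81  79  72  72 103 131 131 120  71  70  68  69  70  68  67  72 163 162  86  61  68  64  65  67  68
180 128 126 130 125 127 123 107  97  80  81 103 172 234 117 
[... 1159 characters left out ...]
  61  60  60  59  44  63  64  62  58  86  87  85  85  83  85
260 123 125 136 132 131 127 119  86  96  94  80  91  90  91  91  91  90  60  61  61  61  60  61  60  59  59  60  59  58  64  63  62  57  90  89  88  83  86  84
270 129 127 125 127 129 130 129  85  96  77  89  92  90  90  90  90  90  90  62  61  60  60  60  59  59  59  60  59  58  58  63  59  60  93  91  87  87  84  82
280 129 130 127  75  60  60  59  60  46 120 139 140 139 139 139 139 139 139  85  84  83  83  82  82  82  82  82  82  82  74  46  42  41  41  41  40  88  89  87
290 137 129  66  61  60  60  59  59  41  84  84  85  85  85 106 107 108 138  83  84  84  83  83  82  83  82  82  82  82  73  31  41  40  41  41  40  41  88  89
```

Run:
```python
from h import *
im=load('w8.npy');g=cv2.cvtColor(im['pixels'],cv2.COLOR_RGB2GRAY).astype(int)
for v in (205,225,238,246,248,250,252,256,262,268):print(v,'L286:',g[v,282:304].tolist(),'R330:',g[v,330:350].tolist())
```

```text
205 L286: [99, 100, 101, 100, 99, 99, 99, 79, 81, 173, 237, 244, 245, 247, 225, 134, 80, 69, 68, 67, 67, 67] R330: [57, 57, 57, 57, 57, 59, 73, 106, 148, 164, 167, 170, 161, 127, 69, 64, 64, 64, 65, 64]
225 L286: [98, 97, 98, 97, 97, 97, 97, 95, 105, 179, 235, 244, 244, 246, 235, 144, 103, 81, 68, 67, 67, 68] R330: [59, 59, 58, 58, 58, 64, 94, 112, 150, 162, 164, 164, 142, 89, 64, 64, 63, 64, 65, 64]
238 L286: [201, 190, 171, 130, 98, 95, 95, 74, 67, 128, 213, 244, 242, 244, 241, 145, 101, 99, 84, 67, 67, 66] R330: [59, 57, 56, 56, 56, 63, 94, 123, 155, 160, 163, 160, 133, 73, 63, 62, 58, 59, 69, 89]
246 L286: [115, 94, 75, 67, 91, 95, 96, 94, 82, 77, 78, 69, 62, 61, 62, 62, 62, 62, 62, 62, 62, 61] R330: [50, 51, 51, 51, 51, 50, 50, 49, 50, 70, 104, 136, 128, 72, 62, 64, 62, 63, 63, 64]
248 L286: [96, 95, 95, 94, 95, 96, 95, 67, 46, 50, 65, 76, 80, 80, 79, 80, 79, 79, 79, 78, 79, 78] R330: [53, 52, 52, 53, 52, 53, 53, 53, 52, 46, 41, 49, 60, 59, 63, 64, 62, 63, 63, 64]
250 L286: [96, 95, 96, 94, 95, 95, 94, 69, 68, 82, 87, 91, 91, 91, 91, 91, 90, 90, 91, 90, 91, 90] R330: [61, 61, 61, 60, 60, 60, 60, 60, 61, 59, 58, 49, 44, 56, 64, 63, 62, 63, 64, 63]
252 L286: [95, 95, 95, 94, 94, 96, 95, 80, 77, 84, 89, 92, 91, 90, 90, 91, 90, 91, 90, 90, 91, 89] R330: [61, 61, 60, 60, 60, 61, 59, 60, 59, 59, 59, 59, 57, 59, 63, 63, 62, 63, 63, 64]
256 L286: [96, 95, 95, 94, 94, 94, 84, 80, 84, 89, 90, 91, 91, 91, 91, 91, 90, 90, 90, 90, 90, 91] R330: [60, 60, 61, 60, 60, 60, 60, 60, 59, 60, 60, 59, 59, 61, 64, 64, 62, 63, 62, 63]
262 L286: [96, 94, 94, 94, 91, 82, 81, 86, 90, 91, 92, 91, 91, 91, 91, 91, 91, 90, 91, 90, 91, 91] R330: [59, 59, 60, 60, 59, 60, 59, 60, 59, 59, 59, 59, 59, 59, 59, 63, 62, 63, 62, 63]
268 L286: [95, 94, 94, 89, 79, 83, 88, 91, 91, 91, 91, 91, 91, 91, 90, 91, 91, 91, 90, 90, 90, 91] R330: [60, 59, 60, 60, 59, 59, 60, 60, 59, 59, 59, 58, 59, 59, 58, 58, 61, 63, 62, 62]
```

Run:
```python
from h import *
im=load('w8.npy');c,s=np.cos(np.radians(9)),np.sin(np.radians(9))
def mag(p): d=np.array(p)[:2]-[594.0,92.4];return np.round([c*d[0]+s*d[1],-s*d[0]+c*d[1]],2)
for n,v,l,r,z in[('wall outer',205,290.7,343,22),('wall outer',225,290.8,342.6,22),('wall outer',238,291.3,342.4,22),('wall inner L',225,296.8,337,22),('relay step',252,288.7,343.7,97),('relay',262,286.7,344.7,103),('relay',268,285.3,346,108)]:
    a,b=won(im,l,v,z),won(im,r,v,z);print(n,mag(a),mag(b),'mid',((mag(a)+mag(b))/2).round(2),'w',np.hypot(*(a-b)[:2]).round(2))
print('tcp',mag(get_obs()['ee_pos']),mag(getcmd()[0]))
```

```text
wall outer [-10.05 -18.62] [-10.01  17.79] mid [-10.03  -0.42] w 36.41
wall outer [  4.27 -18.78] [ 4.32 17.73] mid [ 4.3  -0.53] w 36.51
wall outer [ 13.77 -18.6 ] [13.83 17.75] mid [13.8  -0.43] w 36.35
wall inner L [  4.28 -14.55] [ 4.32 13.77] mid [ 4.3  -0.39] w 28.32
relay step [  0.48 -15.11] [ 0.53 12.79] mid [ 0.5  -1.16] w 27.9
relay [  3.77 -15.78] [ 3.82 12.91] mid [ 3.8  -1.43] w 28.69
relay [  5.11 -16.13] [ 5.16 13.19] mid [ 5.14 -1.47] w 29.32
tcp [15.23 -1.08] [16.17 -0.13]
```

Call:
{"op": "step_arm", "data": {
  "deltas": [
    [[0, 0.0015, 0.08], [0, 0, 0], -1],
    [[0, 0.0015, 0.15], [0, 0, 0], -1],
    [[0, 0.0015, 0.2], [0, 0, 0], -1],
    [[0, 0.0015, 0.2], [0, 0, 0], -1],
    [[0, 0.0015, 0.2], [0, 0, 0], -1],
    [[0, 0.0015, 0.2], [0, 0, 0], -1]
  ]
}}

```text
t: 13.0
ee_pos: [610.4, 95.0, 55.6]
orientation: [-0.245, 3.131, 0.002]
ft_force: [-0.4, -0.2, -0.6]
width: 26.0
grasp_force: 30.0
```

Run:
```python
from h import *
add([0,.0015,.2]);ob();print(getcmd()[0]);im=shot('wrist','w9.png');save(im,'w9.npy')
g=cv2.cvtColor(im['pixels'],cv2.COLOR_RGB2GRAY).astype(int)
c,s=np.cos(np.radians(9)),np.sin(np.radians(9))
o=get_obs()['ee_pos']
back=o[:2]-17*np.array([c,s])
print('proj back bottom',wproj(im,[*back,30.5]),'step',wproj(im,[*back,37]))
for v in range(185,262,5):print(v,'L:',g[v,276:300].tolist(),'R:',g[v,330:354].tolist())
cv2.imwrite('pics/c9.png',cv2.resize(im['pixels'][150:300,250:390],None,fx=4,fy=4)[:,:,::-1])
```

```text
t 13.0 p [610.4   94.99  55.58] ori [-2.4520e-01  3.1308e+00  2.3000e-03] F [-0.36 -0.18 -0.63] w 25.96 g 30.0
[609.89986901  95.26075284  55.09635579]
proj back bottom (np.float64(316.6811750256233), np.float64(244.02040437830937)) step (np.float64(316.7466343544571), np.float64(247.64938268023133))
185 L: [82, 80, 80, 79, 79, 111, 185, 239, 241, 232, 231, 227, 202, 151, 104, 82, 74, 71, 62, 54, 54, 53, 52, 52] R: [37, 36, 38, 36, 36, 37, 36, 36, 50, 60, 71, 97, 109, 131, 158, 168, 168, 169, 171, 157, 105, 71, 65, 65]
190 L: [92, 96, 102, 102, 93, 105, 170, 229, 231, 231, 231, 229, 206, 155, 111, 92, 61, 55, 56, 57, 56, 56, 56, 56] R: [39, 39, 39, 39, 38, 38, 38, 38, 37, 36, 58, 94, 110, 133, 160, 167, 167, 169, 172, 154, 100, 67, 65, 65]
195 L: [103, 103, 102, 101, 90, 100, 164, 227, 232, 231, 232, 230, 212, 157, 107, 83, 54, 52, 54, 56, 55, 55, 56, 54] R: [41, 40, 41, 41, 41, 40, 39, 40, 38, 37, 49, 89, 111, 131, 157, 168, 166, 168, 171, 155, 102, 67, 64, 64]
200 L: [102, 102, 101, 87, 70, 89, 153, 226, 233, 231, 232, 232, 217, 155, 96, 74, 50, 50, 53, 53, 54, 53, 54, 53] R: [41, 
[... 2048 characters left out ...]
 153, 161, 160, 162, 163, 146, 97, 64, 63, 63, 62]
250 L: [94, 94, 95, 94, 94, 94, 100, 150, 224, 231, 230, 230, 228, 150, 73, 78, 85, 88, 89, 89, 89, 89, 89, 89] R: [60, 60, 60, 58, 59, 59, 59, 59, 59, 59, 57, 50, 83, 132, 159, 160, 161, 160, 127, 85, 63, 62, 62, 61]
255 L: [94, 93, 94, 94, 95, 93, 92, 139, 222, 231, 231, 230, 179, 113, 81, 86, 89, 89, 89, 89, 88, 89, 88, 88] R: [59, 58, 60, 59, 59, 59, 58, 60, 59, 58, 58, 59, 80, 125, 158, 160, 161, 158, 122, 79, 63, 62, 62, 62]
260 L: [94, 94, 94, 94, 94, 82, 69, 130, 218, 234, 231, 178, 111, 81, 85, 89, 89, 89, 89, 89, 89, 89, 89, 90] R: [59, 58, 59, 59, 59, 59, 58, 59, 58, 59, 59, 58, 58, 73, 116, 158, 162, 156, 108, 72, 62, 61, 62, 61]
```

View pics/c9.png

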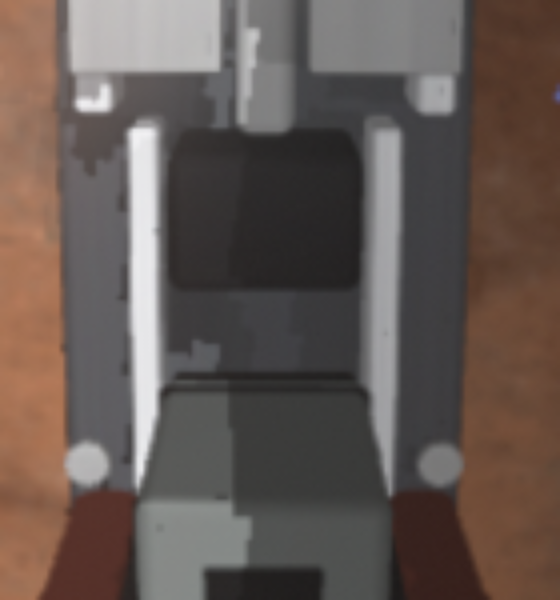

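The last picture shows the relay's lower edge (columns 290–342) centred between the wall tops, whose outer edges are at columns 282 and 349. The mid-lines agree to within about 0.2 px, and the follower is well back, so I'll lower the relay.

Call:
{"op": "step_arm", "data": {
  "deltas": [
    [[0, 0, 0.015], [0, 0, 0], -1],
    [[0, 0, 0.03], [0, 0, 0], -1],
    [[0, 0, 0.04], [0, 0, 0], -1],
    [[0, 0, 0.05], [0, 0, 0], -1],
    [[0, 0, 0.05], [0, 0, 0], -1],
    [[0, 0, 0.05], [0, 0, 0], -1]
  ]
}}

```text
t: 13.55
ee_pos: [609.8, 95.5, 39.4]
orientation: [0.247, -3.132, -0.002]
ft_force: [0.4, 0.8, -0.4]
width: 26.0
grasp_force: 30.0
```

Inside the walls, and no contact forces.

Call:
{"op": "step_arm", "data": {
  "deltas": [
    [[0, 0, 0.01], [0, 0, 0], -1],
    [[0, 0, 0.02], [0, 0, 0], -1],
    [[0, 0, 0.027], [0, 0, 0], -1],
    [[0, 0, 0.031], [0, 0, 0], -1],
    [[0, 0, 0.031], [0, 0, 0], -1],
    [[0, 0, 0.031], [0, 0, 0], -1]
  ]
}}

```text
t: 14.05
ee_pos: [609.9, 95.5, 30.8]
orientation: [-0.246, 3.132, 0.002]
ft_force: [-2.7, -0.1, 4.7]
width: 25.7
grasp_force: 30.0
```

Light floor contact (4.7 N). I'll let go and rise.

Call:
{"op": "step_arm", "data": {
  "deltas": [
    [[0, 0, 0], [0, 0, 0], -0.3],
    [[0, 0, 0], [0, 0, 0], -0.2],
    [[0, 0, 0], [0, 0, 0], -0.1],
    [[0, 0, 0], [0, 0, 0], 0],
    [[0, 0, -0.05], [0, 0, 0], 0],
    [[0, 0, -0.15], [0, 0, 0], 0],
    [[0, 0, -0.25], [0, 0, 0], 0],
    [[0, 0, -0.3], [0, 0, 0], 0],
    [[0, 0, -0.3], [0, 0, 0], 0],
    [[0, 0, -0.3], [0, 0, 0], 0]
  ]
}}

```text
t: 14.88
ee_pos: [610.4, 95.4, 121.0]
orientation: [-0.246, 3.13, 0.002]
ft_force: [-0.6, 0.8, 0.1]
width: 44.1
grasp_force: 0.0
```

Run:
```python
from h import *
add([0,0,.05]);add([0,0,.031]);add([0,0,-.3]);ob();print(getcmd()[0]);im=shot('wrist','w10.png');save(im,'w10.npy');t=shot('top');save(t,'top10.npy')
relay(im,[610,95,56],70)
# parked knob grasp cmd pose was:
c,s=np.cos(np.radians(9)),np.sin(np.radians(9));print([495.81,86.81])
cplan([495.8,86.8,115],9);cplan([495.8,86.8,47],9)
```

```text
t 14.88 p [610.44  95.42 120.98] ori [-2.4620e-01  3.1298e+00  2.4000e-03] F [-0.61  0.83  0.13] w 44.07 g 0.0
[609.92294815  95.24619519 120.79635012]
[333 180] [341 319] [610.  108.6] [94.5  4.2] 8.83
[276 180] [333 319] [612.9  88.7] [94.7 35.6] 9.72
[495.81, 86.81]
cmd [609.92  95.25 120.8 ] [ 2.4640e-01 -3.1316e+00 -4.0000e-04] d [0.3801, 0.0317, 0.0194] r [0.0002, -0.0002, -0.0]
cmd [609.92  95.25 120.8 ] [ 2.4640e-01 -3.1316e+00 -4.0000e-04] d [0.3801, 0.0316, 0.2461] r [0.0002, -0.0002, -0.0]
```

Call:
{"op": "step_arm", "data": {
  "deltas": [
    [[0.1, 0.008, 0.019], [0, 0, 0], -0.3],
    [[0.22, 0.018, 0.019], [0, 0, 0], -0.3],
    [[0.33, 0.028, 0.019], [0, 0, 0], -0.3],
    [[0.38, 0.032, 0.019], [0, 0, 0], -0.3],
    [[0.38, 0.032, 0.019], [0, 0, 0], -0.3],
    [[0.38, 0.032, 0.019], [0, 0, 0], -0.3],
    [[0.38, 0.032, 0.019], [0, 0, 0], -0.3]
  ]
}}

```text
t: 15.57
ee_pos: [497.0, 87.1, 114.3]
orientation: [-0.246, 3.131, 0.002]
ft_force: [0.3, -0.4, -0.1]
width: 30.6
grasp_force: 0.0
```

Run:
```python
from h import *
add([.38,.032,.019]);ob();print(getcmd()[0]);im=load('w10.npy')
def hole(im,g,s=28,th=60):
    c=wproj(im,g);x,y=int(c[0])-s,int(c[1])-s
    m=(cv2.cvtColor(im['pixels'],cv2.COLOR_RGB2GRAY)[y:y+2*s,x:x+2*s]<th).astype(np.uint8)
    cs,_=cv2.findContours(m,cv2.RETR_EXTERNAL,cv2.CHAIN_APPROX_NONE);print('c',c)
    for k in sorted(cs,key=cv2.contourArea)[-3:]:
        k=k.reshape(-1,2)+[x,y];w=np.array([won(im,u,v,g[2])[:2] for u,v in k],np.float32);r=cv2.minAreaRect(w);print(k.min(0),k.max(0),np.round(r[0],1),np.round(r[1],1),round(r[2],1))
hole(im,[610.4,95.4,56])
a=load('w1.npy'); hole(a,[480.4,-91,50],10)
k=shot('wrist');hole(k,[495.8,86.8,80],40,50)
```

```text
t 15.57 p [496.99  87.13 114.25] ori [-2.4630e-01  3.1312e+00  2.3000e-03] F [ 0.29 -0.42 -0.08] w 30.64 g 0.0
[495.8225296   86.89820979 115.13458118]
c (np.float64(316.12049606463535), np.float64(251.20542972930684))
[343 235] [343 237] [597.8 110.6] [1.3 0. ] 10.1
[307 233] [325 262] [608.1  95. ] [19.3 11.6] 9.0
c (np.float64(218.25659994339094), np.float64(137.71790356828842))
[214 131] [222 146] [481.  -91.2] [ 9.5 17.7] 87.9
c (np.float64(316.06847620773857), np.float64(265.86433955405516))
[276 277] [282 304] [514.2  68.1] [17.1  3.5] 7.0
[348 273] [355 304] [506.6 109.1] [19.5  4.1] 11.2
[304 235] [327 274] [489.4  85.5] [22.8 12.9] 9.0
```

The relay stands upright at magazine x of about 14, with yaw 9.0°. I'll go down on the parked knob.

Call:
{"op": "step_arm", "data": {
  "deltas": [
    [[0, 0, 0.08], [0, 0, 0], -0.3],
    [[0, 0, 0.16], [0, 0, 0], -0.3],
    [[0, 0, 0.227], [0, 0, 0], -0.3],
    [[0, 0, 0.227], [0, 0, 0], -0.4],
    [[0, 0, 0.227], [0, 0, 0], -0.55],
    [[0, 0, 0.227], [0, 0, 0], -0.62],
    [[0, 0, 0.227], [0, 0, 0], -0.8],
    [[0, 0, 0.227], [0, 0, 0], -1],
    [[0, 0, 0.227], [0, 0, 0], -1],
    [[0, 0, 0.227], [0, 0, 0], -1]
  ]
}}

```text
t: 16.45
ee_pos: [497.1, 87.3, 47.5]
orientation: [-0.246, 3.129, 0.003]
ft_force: [0.9, 0.1, 2.1]
width: 13.8
grasp_force: 30.0
```

Call:
{"op": "step_arm", "data": {
  "deltas": [
    [[0.004, 0, 0], [0, 0, 0], -1],
    [[0.008, 0, 0], [0, 0, 0], -1],
    [[0.012, 0, 0], [0, 0, 0], -1],
    [[0.014, 0, 0], [0, 0, 0], -1],
    [[0.014, 0, 0], [0, 0, 0], -1]
  ]
}}

```text
t: 16.87
ee_pos: [494.8, 87.0, 47.5]
orientation: [-0.246, 3.125, 0.003]
ft_force: [8.0, 0.6, -2.8]
width: 13.6
grasp_force: 30.0
```

Call:
{"op": "step_arm", "data": {
  "deltas": [
    [[0.002, 0, 0], [0, 0, 0], -1],
    [[0.002, -0.007, 0], [0, 0, 0], -1],
    [[0.002, -0.014, 0], [0, 0, 0], -1],
    [[0.002, -0.021, 0], [0, 0, 0], -1],
    [[0.002, -0.028, 0], [0, 0, 0], -1],
    [[0.002, -0.034, 0], [0, 0, 0], -1],
    [[0.002, -0.034, 0], [0, 0, 0], -1],
    [[0.002, -0.034, 0], [0, 0, 0], -1]
  ]
}}

```text
t: 17.53
ee_pos: [495.9, 76.5, 47.5]
orientation: [-0.246, 3.125, 0.003]
ft_force: [8.8, 1.7, -1.9]
width: 13.7
grasp_force: 30.0
```

Run:
```python
from h import *
add([0,0,.227]);add([.014,0,0]);add([.002,-.034,0]);ob();print(getcmd()[0])
c,s=np.cos(np.radians(9)),np.sin(np.radians(9))
for q in(get_obs()['ee_pos'],getcmd()[0]):
    d=q[:2]-[549.6,85.4];print(c*d[0]+s*d[1],-s*d[0]+c*d[1])
```

```text
t 17.53 p [495.91  76.54  47.46] ori [-2.4560e-01  3.1253e+00  2.6000e-03] F [ 8.82  1.72 -1.91] w 13.68 g 30.0
[492.65309968  76.08806115  47.03329338]
-54.41331082099861 -0.3570199497752924
-57.70249765223752 -0.28883553928555195
```

Out of the notch, centred in the slot. Easing forward.

Call:
{"op": "step_arm", "data": {
  "deltas": [
    [[-0.004, 0, 0], [0, 0, 0], -1],
    [[-0.008, 0, 0], [0, 0, 0], -1],
    [[-0.012, 0, 0], [0, 0, 0], -1],
    [[-0.016, 0, 0], [0, 0, 0], -1],
    [[-0.02, 0, 0], [0, 0, 0], -1],
    [[-0.024, 0, 0], [0, 0, 0], -1],
    [[-0.028, 0, 0], [0, 0, 0], -1],
    [[-0.032, 0, 0], [0, 0, 0], -1],
    [[-0.036, 0, 0], [0, 0, 0], -1],
    [[-0.04, 0, 0], [0, 0, 0], -1],
    [[-0.044, 0, 0], [0, 0, 0], -1],
    [[-0.048, 0, 0], [0, 0, 0], -1],
    [[-0.052, 0, 0], [0, 0, 0], -1],
    [[-0.056, 0, 0], [0, 0, 0], -1],
    [[-0.06, 0, 0], [0, 0, 0], -1],
    [[-0.06, 0, 0], [0, 0, 0], -1]
  ]
}}

```text
t: 18.87
ee_pos: [513.3, 79.4, 47.5]
orientation: [-0.246, 3.126, 0.003]
ft_force: [6.9, 0.6, -1.9]
width: 13.8
grasp_force: 30.0
```

Call:
{"op": "step_arm", "data": {
  "deltas": [
    [[-0.003, 0, 0], [0, 0, 0], -1],
    [[-0.006, 0, 0], [0, 0, 0], -1],
    [[-0.009, 0, 0], [0, 0, 0], -1],
    [[-0.012, 0, 0], [0, 0, 0], -1],
    [[-0.012, 0, 0], [0, 0, 0], -1]
  ]
}}

```text
t: 19.28
ee_pos: [516.7, 80.0, 47.5]
orientation: [-0.246, 3.126, 0.003]
ft_force: [7.4, 1.1, -1.2]
width: 14.0
grasp_force: 30.0
```

Call:
{"op": "step_arm", "data": {
  "deltas": [
    [[-0.002, 0, 0], [0, 0, 0], -1],
    [[-0.004, 0, 0], [0, 0, 0], -1],
    [[-0.004, 0, 0], [0, 0, 0], -1]
  ]
}}

```text
t: 19.53
ee_pos: [517.6, 80.1, 47.5]
orientation: [-0.246, 3.127, 0.002]
ft_force: [6.4, 0.5, 1.8]
width: 13.6
grasp_force: 30.0
```

Call:
{"op": "step_arm", "data": {
  "deltas": [
    [[-0.002, 0, 0], [0, 0, 0], -1],
    [[-0.004, 0, 0], [0, 0, 0], -1],
    [[-0.006, 0, 0], [0, 0, 0], -1],
    [[-0.006, 0, 0], [0, 0, 0], -1]
  ]
}}

```text
t: 19.87
ee_pos: [517.7, 80.2, 47.5]
orientation: [-0.246, 3.13, 0.002]
ft_force: [0.6, 0.3, 8.2]
width: 13.7
grasp_force: 30.0
```

Run:
```python
from h import *
for v in(.06,.012,.004,.006): add([-v,0,0])
ob();print(getcmd()[0]);im=shot('wrist');save(im,'w12.npy')
```

```text
t 19.87 p [517.74  80.2   47.45] ori [-2.4640e-01  3.1301e+00  2.3000e-03] F [0.6  0.28 8.17] w 13.68 g 30.0
[516.95031504  79.93582241  47.02561082]
```

The follower has stopped and the spring load is off the robot, so it's resting on the relays. I'll open and withdraw.

Call:
{"op": "step_arm", "data": {
  "deltas": [
    [[-0.001, 0, 0], [0, 0, 0], -0.6],
    [[-0.001, 0, 0], [0, 0, 0], -0.45],
    [[-0.001, 0, 0], [0, 0, 0], -0.3],
    [[-0.001, 0, 0], [0, 0, 0], -0.3],
    [[-0.001, 0, -0.05], [0, 0, 0], -0.3],
    [[-0.001, 0, -0.15], [0, 0, 0], -0.3],
    [[-0.001, 0, -0.27], [0, 0, 0], 0],
    [[-0.001, 0, -0.4], [0, 0, 0], 0.3],
    [[-0.001, 0, -0.4], [0, 0, 0], 0.3],
    [[-0.001, 0, -0.4], [0, 0, 0], 0.3],
    [[-0.001, 0, -0.4], [0, 0, 0], 0.3]
  ]
}}

```text
t: 20.83
ee_pos: [516.6, 79.9, 166.0]
orientation: [0.246, -3.131, -0.002]
ft_force: [-0.4, 0.1, -0.3]
width: 56.6
grasp_force: 0.0
```

Run:
```python
from h import *
ob();im=shot('wrist','w13.png')
def hole(im,g,s=28,th=60,n=2):
    c=wproj(im,g);x,y=int(c[0])-s,int(c[1])-s
    m=(cv2.cvtColor(im['pixels'],cv2.COLOR_RGB2GRAY)[y:y+2*s,x:x+2*s]<th).astype(np.uint8)
    cs,_=cv2.findContours(m,cv2.RETR_EXTERNAL,cv2.CHAIN_APPROX_NONE)
    for k in sorted(cs,key=cv2.contourArea)[-n:]:
        k=k.reshape(-1,2)+[x,y];w=np.array([won(im,u,v,g[2])[:2] for u,v in k],np.float32);r=cv2.minAreaRect(w);print(k.min(0),k.max(0),np.round(r[0],1),np.round(r[1],1),round(r[2],1))
c,s=np.cos(np.radians(9)),np.sin(np.radians(9));M=lambda x,y:[594+c*x-s*y,92.4+s*x+c*y]
print('new exp',np.round(M(24,0),1));hole(im,[*M(24,0),56]);print('in exp',np.round(M(58,0),1));hole(im,[*M(58,0),56],20)
print('knob exp',np.round(M(-79,0),1));hole(im,[*M(-79,0),80],30,45)
k=won(im,*[wproj(im,[*M(-72,0),80])[0],0],80) if 0 else None
t=shot('top');b=load('top0.npy');d=cv2.absdiff(t['pixels'],b['pixels']).max(2)>50
for n,(x0,y0,x1,y1) in dict(spool=(165,260,215,305),cutter=(255,300,345,335),loupe=(400,140,430,172)).items():print(n,d[y0:y1,x0:x1].sum())
```

```text
t 20.83 p [516.63  79.94 166.05] ori [ 2.4640e-01 -3.1314e+00 -2.2000e-03] F [-0.4   0.06 -0.3 ] w 56.63 g 0.0
new exp [617.7  96.2]
[302 321] [329 331] [594.8  92. ] [ 9.6 22.5] 8.9
[288 321] [343 360] [609.5  94.4] [39.2 47.9] 8.9
in exp [651.3 101.5]
[296 362] [335 364] [631.8  97.9] [ 2.2 34.1] 8.6
[310 383] [321 388] [657.  101.9] [ 5.9 10. ] 8.9
knob exp [516.  80.]
[307 220] [324 249] [511.2  78.7] [20.7 11.8] 9.0
spool 0
cutter 622
loupe 618
```

Call:
{"op": "step_arm", "data": {
  "deltas": [
    [[-0.12, 0, 0], [0, 0, 0], 0.3],
    [[-0.24, 0, 0], [0, 0, 0], 0.3],
    [[-0.3, 0, 0], [0, 0, 0], 0.3],
    [[-0.3, 0, 0], [0, 0, 0], 0.3],
    [[-0.3, 0, 0], [0, 0, 0], 0.3],
    [[-0.3, 0, 0], [0, 0, 0], 0.3]
  ]
}}

```text
t: 21.43
ee_pos: [604.1, 93.8, 164.8]
orientation: [0.246, -3.128, -0.002]
ft_force: [-0.3, -1.0, 0.2]
width: 57.3
grasp_force: 0.0
```

Run:
```python
from h import *
ob();im=shot('wrist','w14.png');save(im,'w14.npy')
c,s=np.cos(np.radians(9)),np.sin(np.radians(9));M=lambda x,y:np.array([594+c*x-s*y,92.4+s*x+c*y])
I=lambda p:np.round([c*(p[0]-594)+s*(p[1]-92.4),-s*(p[0]-594)+c*(p[1]-92.4)],1)
g=cv2.cvtColor(im['pixels'],cv2.COLOR_RGB2GRAY)
cs,_=cv2.findContours((g[140:400,250:390]<62).astype(np.uint8),cv2.RETR_LIST,cv2.CHAIN_APPROX_NONE)
for k in cs:
    if cv2.contourArea(k)<100: continue
    k=k.reshape(-1,2)+[250,140];w=np.array([won(im,u,v,56)[:2] for u,v in k],np.float32);r=cv2.minAreaRect(w);print(k.min(0),k.max(0),I(r[0]),np.round(r[1],1),round(r[2],1))
print([int(x) for x in g[180:345:2,300]]);print('rows for mag x -10,0,7,24,41,58,75 at z56',[np.round(wproj(im,[*M(x,0),56]),0).tolist() for x in(-10,0,7,24,41,58,75)])
```

```text
t 21.43 p [604.11  93.82 164.83] ori [ 2.4620e-01 -3.1281e+00 -1.9000e-03] F [-0.33 -1.02  0.23] w 57.25 g 0.0
[250 361] [389 367] [127.3   3. ] [  6.3 122.4] 8.8
[309 282] [322 303] [57.8 -0.5] [18.2 10.4] 8.9
[250 274] [257 334] [ 69.6 -50.8] [54.5  5.9] 5.2
[250 273] [389 360] [82.   3.1] [ 81.1 121.4] 8.9
[284 270] [293 301] [ 51.9 -21.8] [26.7  7.2] 7.7
[309 240] [324 264] [24.1  0.2] [19.2 11.4] 8.7
[301 197] [331 223] [-8.5 -0.1] [19.7 22.4] 9.0
[107, 106, 106, 106, 93, 92, 92, 91, 75, 74, 74, 73, 69, 67, 65, 65, 66, 66, 68, 67, 65, 66, 72, 72, 72, 74, 85, 88, 87, 87, 88, 88, 88, 88, 87, 86, 87, 83, 83, 86, 87, 85, 86, 86, 86, 93, 72, 81, 87, 86, 86, 87, 86, 86, 86, 85, 85, 85, 84, 84, 84, 84, 91, 103, 107, 145, 166, 160, 123, 82, 79, 77, 81, 81, 78, 77, 75, 76, 88, 92, 87, 86, 91]
rows for mag x -10,0,7,24,41,58,75 at z56 [[316.0, 208.0], [316.0, 221.0], [316.0, 230.0], [316.0, 252.0], [316.0, 273.0], [316.0, 293.0], [316.0, 312.0]]
```

The windows on top of the relays measure at magazine x = 24.1 and 57.8 (24 and 58 expected), on the track's middle line and aligned with it. Handing in.

```bash
python3 -c "
from workcell import *
print(close_job())"
```

```text
the job is handed in; nothing more can be done
None
```

The job is handed in at about 21.5 s of the 64 s allowed: the relay is loaded and released, and the knob was eased forward so the follower presses both relays against the nose (centres measured at 24.1 and 57.8 mm, 24 and 58 expected); the hand-in returned no verdict.

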